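# Close the roaster's control box and snap its clip down

## Robot

A 7-joint arm with a two-finger parallel gripper is mounted at the origin on the work surface. World frame = base frame: x ahead of the robot, y to its left, z up, the work surface at z = 0. Lengths are in m, angles in rad, forces in N, time in s.
With the tool pointing down it reaches from about 0.425 to 0.95 m from the base axis. Payload 4.7 kg.
Tool frame: the origin (TCP) lies midway between the tips of the shut fingers; the grasp point (between the pads) lies ctrl.grip_depth behind it (ctrl.grip_depth is the distance from the TCP to the grasp point, in m); z points along the fingers, y is the direction in which the jaws open and shut (so a half turn about z gives the same grasp; the last joint's range is limited). The gripper opens to 85 mm and grips with 20 to 120 N. Pads are 22 mm wide; open, the fingers measure 114 mm over their backs; the gripper's body (76 mm by 85 mm) begins 54 mm behind the grasp point. The pads swing forward as they close: fully open they stand 13 mm farther back than shut.
Start: joints at [1.295, 0.469, -0.049, 1.532, 0.024, 1.141, -0.082], TCP at [0.165, -0.655, 0.231] pointing down, gripper open.
Joint ranges: [-2.59, 2.59], [-0.33, 1.99], [-1.39, 1.29], [0.1, 2.45], [-1.04, 4.18], [0.21, 1.99], [-2.66, 2.66]. Speed limits (rad/s): [2.57, 2.57, 3.14, 3.14, 3.14, 3.14, 3.14].

## Interface

Orientations are given as a unit quaternion [x, y, z, w].
In Python, from workcell import ctrl gives the robot as it stands. The module is installed in compiled form; this text tells all that it offers.
- The arm moves only by the tool move_arm, never from a script. Its arguments are lists of equal length, an entry for each row: "travel": the shift along the world's x, y, z in m, a list of three; "roll": the turn about the world's z in degrees. In form: {"travel": [[x, y, z], ...], "roll": [roll, ...]}. A call has 1 to 12 rows; each row shifts and turns the commanded pose from where the row before left it; what a row does not reach is not made up. A row lasts 1/10 s, in which the tool goes at most 50 mm and 8.59 degrees, less where a joint would pass 70% of its speed; a pose out of reach is approached as far as the arm can. A call is refused whole if a number of a shift passes 0.05 or a number of a turn 8.59, either way. A call with a gripper value outside its range is refused whole. "grip" is the closure, from 0 (fully open) to 1 (shut), set as the call begins (left out, the last holds). The fingers move at their own pace and stop on an object; "newtons" is the grip in N (left out, the last holds). Time passes only in rows, so rows that do not move let the fingers close. It gives the time, the measured TCP pose, the force and the opening at its end, in the units of the state.
- ctrl.get_state(): the state, without advancing time (a new reading comes with each control period).
- ctrl.capture(name): name is "scene" or "top" or "wrist"; returns the picture (384x512x3 uint8, red, green, blue); there is no depth.
- ctrl.get_calibration(name): a dict with "fx", "fy", "cx", "cy" (pixels), "extrinsics" (4x4, takes a point from camera to world coordinates). Camera axes: x right, y down, z forward; pixel columns grow to the right and rows downward; lengths in m; the calibration is good to about 2 mm. A picture is of the moment at which its call begins: read the wrist's pose just before it. get_calibration takes no time and is no camera call; for the wrist camera it gives the pose at the moment of the call.
- ctrl.hand_in(): hands the job in, once; it reports no verdict.
The state is a dict: "time": time; "joint_pos": joint angles; "qvel": joint speeds; "effort": joint torques, N m; "tcp_pos": TCP position; "orientation": TCP orientation; "wrist_force": force on the tool from outside, world axes, zero at the start; "torque": the same for the moment, N m; "opening": finger opening in m.
Only numpy, scipy, OpenCV 4.12 (cv2) and the standard library are available. Lean on these libraries where they do the work, as an engineer would, in place of code of your own. Each camera call takes 0.05 s, during which the arm holds its last target.

## Task

Close up the coffee roaster's control box: first slide its flat metal cover along the rails until it is fully home over the open compartment, and only then press the clip bar at the cover's leading end straight down with the fingertips until it snaps in. Keep a steady, moderate push on the snapped clip and finish like that, still pressing it: do not lift off at the end. Leave the other things on the bench where they are.

Things in the scene. Friction and masses are not known exactly. Their poses are not given: they have to be found in the camera images.
- control_box: Black control box fixed to the bench, 120 mm (its x) by 240 mm (its y), top deck 60 mm above the bench; origin at the centre of its underside, z up. Its open compartment lies in the half towards its own +y end (about 98 mm along y by 92 mm along x, with terminals and fuses in it). Two aluminium rails run along y on its long edges and reach 70 mm above the bench. The cover slides on them: towards the box's +y it closes, towards -y it opens.
- cover (a joint): How far the cover is slid open, in m: 0 = fully home over the compartment (hard stop), growing as it slides towards the box's -y, 0.1 at most. It starts part-way open and stays where it is left (about 3 N of friction). The cover is an aluminium plate 104 mm (x) by 72 mm (y), 4 mm thick, its top 65 mm above the bench, with two arms that carry the clip bar ahead of it and complete the cover to 100 mm (y).
- cover_ridge (a point): Centre of the black upright ridge on top of the cover by which it is slid: 50 mm long across the slide (box x), 12 mm thick along the slide (box y), 26 mm tall, standing on the cover near its trailing (-y) end; this point is 78 mm above the bench, the ridge's top is 13 mm higher, the cover's surface 13 mm lower. It can be pinched across its thickness or pushed. Its axes are those of the box.
- clip_top (a point): Centre of the top face of the clip bar, the wide low flat black bar with a rubber pad on it, at the cover's leading (+y) end: 70 mm (box x) by 24 mm (box y), its pad 64 by 20 mm; it travels with the cover, 73 mm ahead of the ridge (towards box +y). This point is 87 mm above the bench when not pressed. The pad is elastic, about 8 N per mm and 3 mm at most, on top of the clip's own travel. Its axes are those of the box.
- clip (a joint): How far the clip bar itself is pressed down, in m: 0 = up, 0.0105 = its bottom stop. It is a snap fit, working only with the cover home: the resistance starts at about 1 N, rises to about 12 N at 2.5 mm of bar travel and then falls; from about 5 to 6 mm on the bar snaps down by itself to the bottom stop, where it stays. With the cover not home it merely springs back up.
- screwdriver: Screwdriver lying on the table beside the control box, about 170 mm long. To be left alone.
- bowl: White ceramic cupping bowl, 80 mm across, 50 mm tall, beside the control box; origin at the centre of its underside. To be left alone.
- timer: Small pale digital timer, 30 x 70 x 65 mm, standing on the table; origin at the centre of its underside. To be left alone.
- scoop: Steel bean scoop with a dark wooden handle, about 210 mm long overall, 35 mm tall, lying on the table; origin under the centre of its pan. To be left alone.
- tin: Steel can, 80 mm across, 120 mm tall, upright; origin at the centre of its underside. To be left alone.
- brush: Hand brush, about 200 mm long, lying on the table. To be left alone.
- gauge: Round pressure gauge lying on its back, 68 mm across, 29 mm thick, with a brass stub; origin at the centre of its underside. To be left alone.

How it is judged:
By the outcome, as a careful person would: the job done as asked, in the order asked, and still so for the second after the job is handed in, while the arm keeps its last pose, push and grip.
It also fails if it takes over 54 s, if anything falls off the work surface, if the arm or the gripper's body presses on something with over 40 N, if the wrist force passes 120 N, or if a joint passes its speed limit or range.

## Working session

There is one attempt and no reset: what is moved stays moved. The work goes in short steps, Python scripts to look and compute and a tool call to move; the robot and the scene stay as the last step left them, time stands still between calls to the robot, and variables do not carry over. Pictures are saved under pics/ and viewed, and the job is handed in when it is done.

Besides the shell and the picture viewer there is one more tool, called after ">>>" by a JSON object that holds its "name" and its "arguments", one argument or row to a line. move_arm: Moves the arm, as the interface text tells. Its arguments: {"type":"object","properties":{"travel":{"type":"array","items":{"type":"array","items":{"type":"number"}}},"roll":{"type":"array","items":{"type":"number"}},"grip":{"type":"number"},"newtons":{"type":"number"}},"required":["travel","roll"]}

```bash
mkdir -p pics
python3 - <<'E'
from workcell import ctrl
import cv2
for n in("scene","top"):
    im=ctrl.capture(n); cv2.imwrite(f"pics/{n}0.png",im[:,:,::-1])
    c=ctrl.get_calibration(n); print(n,c)
s=ctrl.get_state(); print(s, ctrl.grip_depth)
E
```

```text
scene {'fx': 424.87969629018244, 'fy': 424.87969629018244, 'cx': 251.88077336652762, 'cy': 195.14888619679013, 'extrinsics': array([[ 0.11232179,  0.74013117, -0.66301558,  1.35937684],
       [ 0.99367082, -0.08268565,  0.07603541, -0.09157257],
       [ 0.0014543 , -0.66735967, -0.74473415,  1.05306071],
       [ 0.        ,  0.        ,  0.        ,  1.        ]])}
top {'fx': 351.2615378991014, 'fy': 351.2615378991014, 'cx': 253.623091630093, 'cy': 189.99103138089072, 'extrinsics': array([[ 1.65666046e-02, -9.88343607e-01,  1.51335593e-01,
         3.49943402e-01],
       [-9.99774171e-01, -1.43594712e-02,  1.56656592e-02,
         2.89899833e-04],
       [-1.33099550e-02, -1.51560944e-01, -9.88358298e-01,
         1.25119753e+00],
       [ 0.00000000e+00,  0.00000000e+00,  0.00000000e+00,
         1.00000000e+00]])}
{'time': 0.1, 'joint_pos': array([ 1.29508891,  0.46941981, -0.04859905,  1.53358309,  0.02408081,
        1.14100234, -0.08231245]), 'qvel': array([ 3.77525572e-04, -1.97224945e-03, -2.01246661e-04, -1.10464422e-03,
        7.75909707e-04, -3.97650492e-04, -3.21377401e-05]), 'effort': array([ 1.47906932e-03, -5.11510134e+01, -4.67362104e-02, -2.38388461e+01,
        1.08409353e-02,  4.39480558e-03,  1.75101422e-05]), 'tcp_pos': array([ 0.16479969, -0.6540254 ,  0.23032293]), 'orientation': array([ 9.92394243e-01,  1.23096838e-01, -1.34582665e-04, -9.04003525e-04]), 'wrist_force': array([-0.24653697, -0.08754014,  0.13610641]), 'torque': array([-0.04227456,  0.00114855,  0.01800301]), 'opening': 0.08541560126733203} 0.0187
```

View pics/scene0.png

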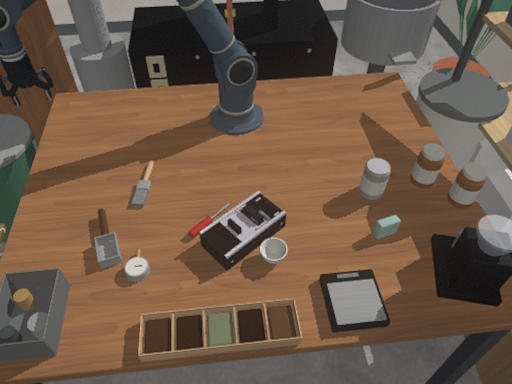

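View pics/top0.png

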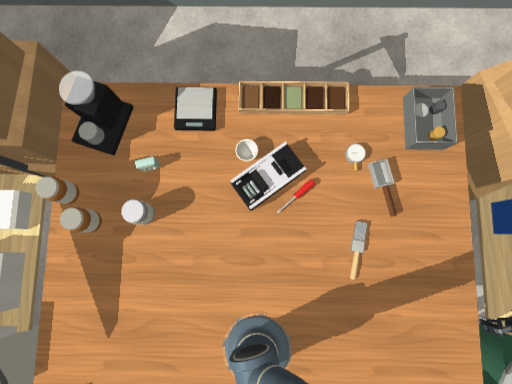

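The box is at about top (268,176) and scene (243,228), with the bowl and screwdriver on either side. I'll zoom in for detail.

Run:
```python
import cv2
a=cv2.imread("pics/top0.png")[130:220,220:320]; b=cv2.imread("pics/scene0.png")[180:275,185:300]
cv2.imwrite("pics/topz.png",cv2.resize(a,None,fx=6.6,fy=6.6,interpolation=cv2.INTER_CUBIC))
cv2.imwrite("pics/scenez.png",cv2.resize(b,None,fx=6,fy=6,interpolation=cv2.INTER_CUBIC))
```

```text
(no output)
```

View pics/topz.png

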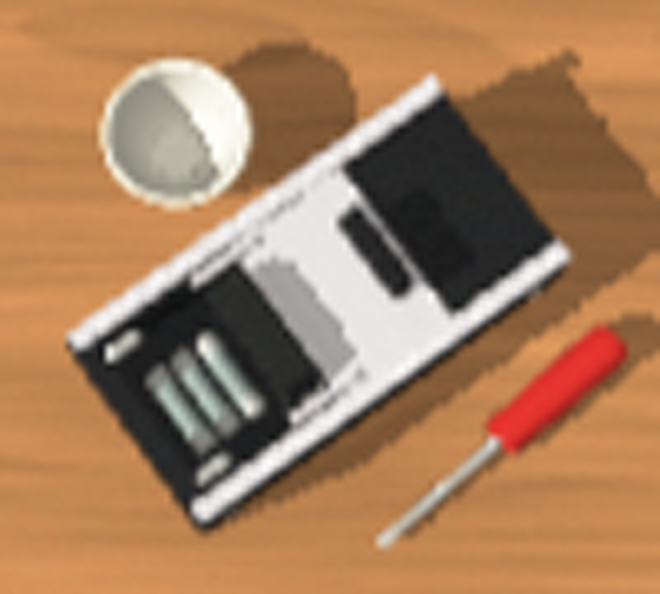

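View pics/scenez.png

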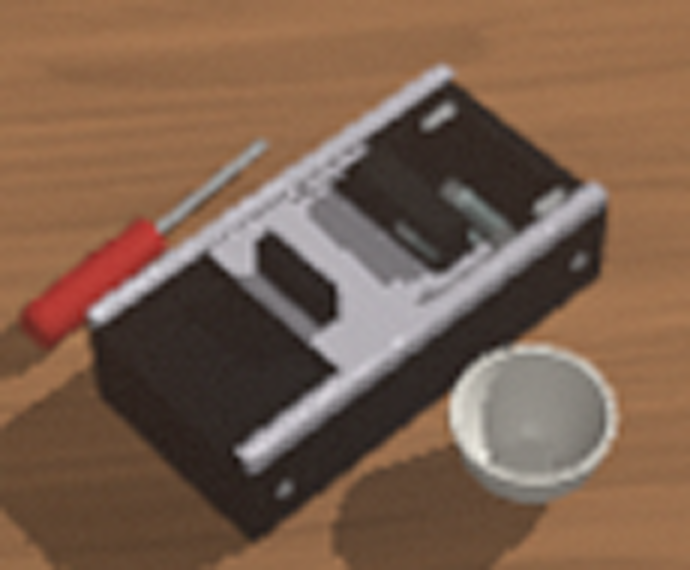

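```bash
cat > h.py <<'E'
import numpy as np
from workcell import ctrl
def px2w(n,u,v,z,c=None):
    c=c or ctrl.get_calibration(n); E=c["extrinsics"]
    d=E[:3,:3]@np.array([(u-c["cx"])/c["fx"],(v-c["cy"])/c["fy"],1]); o=E[:3,3]
    return o+d*(z-o[2])/d[2]
def w2px(n,p,c=None):
    c=c or ctrl.get_calibration(n); E=c["extrinsics"]
    q=E[:3,:3].T@(np.asarray(p)-E[:3,3]); return c["fx"]*q[0]/q[2]+c["cx"],c["fy"]*q[1]/q[2]+c["cy"]
E
python3 - <<'E'
from h import *
np.set_printoptions(precision=4,suppress=True)
t=lambda u,v,z:px2w("top",u/6.6+220-.42,v/6.6+130-.42,z)
s=lambda u,v,z:px2w("scene",u/6+185-.42,v/6+180-.42,z)
T=[t(*p,.07) for p in((435,75),(572,255),(200,520),(68,342))]
S=[s(*p,.07) for p in((245,462),(92,312),(447,68),(604,190))]
for A in(T,S):
    A=np.array(A); y=(A[2]+A[3]-A[0]-A[1])/2
    print(A[:,:2],A.mean(0),np.linalg.norm(y),np.degrees(np.arctan2(y[1],y[0])))
print("ridge",t(375,252,.091),s(298,275,.0845))
print("clip",t(278,335,.087))
E
```

```text
[[ 0.7047 -0.0888]
 [ 0.6089 -0.1601]
 [ 0.4679  0.0306]
 [ 0.5593  0.1007]] [ 0.5852 -0.0294  0.07  ] 0.23799153939847648 126.99470361696676
[[ 0.7015 -0.089 ]
 [ 0.6078 -0.156 ]
 [ 0.469   0.0332]
 [ 0.5599  0.1012]] [ 0.5845 -0.0277  0.07  ] 0.23590718003886207 126.46769794909541
ridge [ 0.6045 -0.0569  0.091 ] [ 0.6076 -0.0562  0.0845]
clip [ 0.5615 -0.0079  0.087 ]
```

>>> {"name": "move_arm", "arguments": {
  "travel": [
    [0.0234,0.028,0],
    [0.0234,0.028,0],
    [0.0234,0.028,0],
    [0.0234,0.028,0],
    [0.0234,0.028,0],
    [0.0234,0.028,0],
    [0.0234,0.028,0],
    [0.0234,0.028,0],
    [0.0234,0.028,0],
    [0.0234,0.028,0]
  ],
  "roll": [5.6,5.6,5.6,5.6,5.6,5.6,5.6,5.6,5.6,5.6],
  "grip": 1,
  "newtons": 30
}}

```text
time: 1.1
tcp_pos: [0.3995, -0.3732, 0.2311]
orientation: [0.817, 0.576, -0.0, -0.0]
wrist_force: [-0.7, -0.0, 0.5]
opening: -0.0003
```

>>> {"name": "move_arm", "arguments": {
  "travel": [
    [0.0234,0.028,0],
    [0.0234,0.028,0],
    [0.0234,0.028,0],
    [0.0234,0.028,0],
    [0.0234,0.028,0],
    [0.0234,0.028,0],
    [0.0234,0.028,0],
    [0.0234,0.028,0],
    [0.0234,0.028,0],
    [0.0234,0.028,0],
    [0,0,0],
    [0,0,0]
  ],
  "roll": [5.6,5.6,5.6,5.6,5.6,5.6,5.6,5.6,5.6,5.6,0,0]
}}

```text
time: 2.3
tcp_pos: [0.6328, -0.0938, 0.2306]
orientation: [0.452, 0.892, -0.0, -0.001]
wrist_force: [0.3, -0.3, -0.1]
opening: -0.0004
```

Run:
```python
from h import *
import cv2
s=ctrl.get_state(); print(s["time"],s["tcp_pos"],s["orientation"],s["wrist_force"],s["joint_pos"],s["opening"])
c=ctrl.get_calibration("wrist"); im=ctrl.capture("wrist")
np.save("c1.npy",c,allow_pickle=True)
cv2.imwrite("pics/w1r.png",im[:,:,::-1])
cv2.imwrite("pics/w1.png",cv2.resize(im[:,:,::-1],None,fx=1.5,fy=1.5,interpolation=cv2.INTER_CUBIC))
```

```text
2.3 [ 0.63277926 -0.09382989  0.23058247] [ 4.52374148e-01  8.91827956e-01 -1.56684221e-04 -7.08621937e-04] [ 0.26621942 -0.2506685  -0.06695109] [ 0.54147495  0.49279436 -0.65622803  1.59512051  0.31912069  1.16479645
  0.4471271 ] -0.0004213454870147494
```

View pics/w1.png

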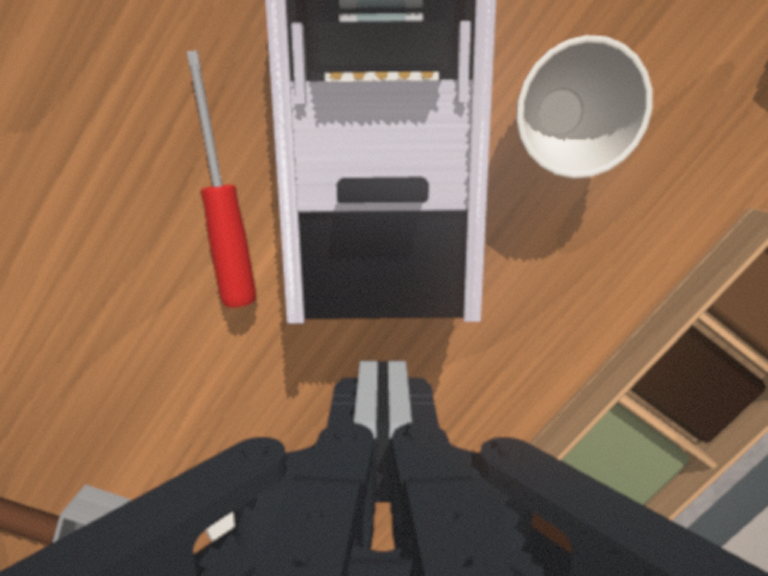

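The ridge shows at about (383,190) on the enlarged picture, with the rail ends at (287,322) and (481,320). The tool is square to the box.

Run:
```python
from h import *
np.set_printoptions(precision=4,suppress=True)
c=np.load("c1.npy",allow_pickle=True).item()
f=lambda u,v,z:px2w(0,u/1.5,v/1.5,z,c)
a,b=f(287,322,.07),f(481,320,.07)
e,g=f(267,0,.07),f(495,0,.07)
print(a,b,e,g,[np.degrees(np.arctan2(*(q-p)[[1,0]])) for p,q in((a,e),(b,g))])
print("railmid->center",(a+b)/2+.12*np.array([-.599,.801,0]))
print("ridge top far edge",f(383,177,.091),"cover trailing",f(383,210,.065))
print("cover corners",f(299,210,.065),f(467,210,.065))
print("ridge ends", f(337,190,.085),f(428,190,.085))
```

```text
[ 0.6077 -0.1604  0.07  ] [ 0.704  -0.0881  0.07  ] [ 0.5014 -0.0168  0.07  ] [0.5972 0.0533 0.07  ] [np.float64(126.51564647752049), np.float64(127.07740931456713)]
railmid->center [ 0.584  -0.0281  0.07  ]
ridge top far edge [ 0.6026 -0.0526  0.091 ] cover trailing [ 0.6151 -0.0697  0.065 ]
cover corners [ 0.575  -0.0991  0.065 ] [ 0.6552 -0.0403  0.065 ]
ridge ends [ 0.5867 -0.0735  0.085 ] [ 0.6268 -0.044   0.085 ]
```

>>> {"name": "move_arm", "arguments": {
  "travel": [
    [0,0,-0.02],
    [0,0,-0.03],
    [0,0,-0.03],
    [0,0,-0.03],
    [0,0,-0.02],
    [0,0,-0.016],
    [0,0,-0.012],
    [0,0,0],
    [-0.006,0.008,0],
    [-0.0048,0.0064,0],
    [0,0,0]
  ],
  "roll": [0,0,0,0,0,0,0,0,0,0,0]
}}

```text
time: 3.45
tcp_pos: [0.6218, -0.078, 0.0745]
orientation: [0.452, 0.892, 0.001, 0.0]
wrist_force: [0.2, 0.9, 0.5]
opening: -0.0001
```

Run:
```python
from h import *
import cv2
s=ctrl.get_state(); print(s["time"],s["tcp_pos"],s["wrist_force"])
im=ctrl.capture("wrist")
cv2.imwrite("pics/w2.png",cv2.resize(im[:,:,::-1],None,fx=1.5,fy=1.5,interpolation=cv2.INTER_CUBIC))
```

```text
3.45 [ 0.62184786 -0.07796766  0.07454838] [0.16717435 0.92377023 0.49784703]
```

View pics/w2.png

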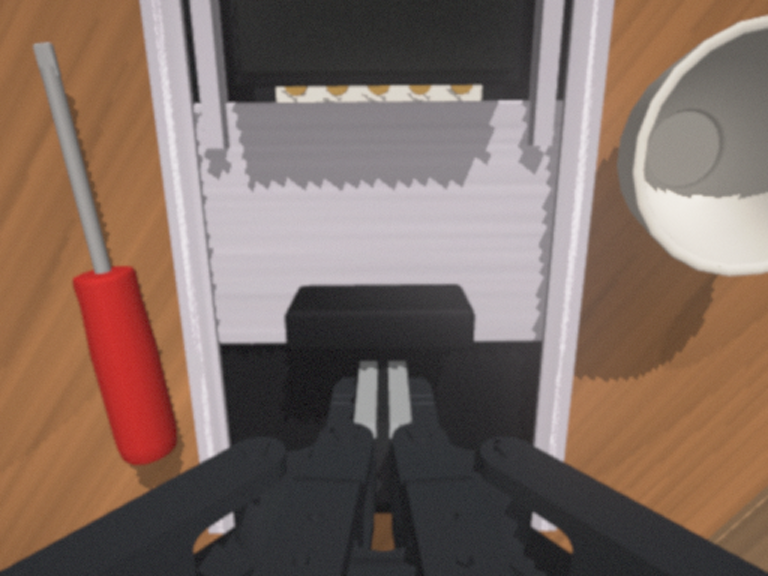

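Fingers are centred just behind the ridge, so I start pushing.

>>> {"name": "move_arm", "arguments": {
  "travel": [
    [-0.0024,0.0032,0],
    [-0.0024,0.0032,0],
    [-0.0024,0.0032,0],
    [-0.0024,0.0032,0],
    [-0.0024,0.0032,0],
    [-0.0024,0.0032,0],
    [-0.0024,0.0032,0],
    [-0.0024,0.0032,0],
    [-0.0024,0.0032,0],
    [-0.0024,0.0032,0]
  ],
  "roll": [0,0,0,0,0,0,0,0,0,0]
}}

```text
time: 4.5
tcp_pos: [0.598, -0.0479, 0.0735]
orientation: [0.453, 0.892, 0.0, 0.0]
wrist_force: [2.0, -3.3, 1.2]
opening: -0.0001
```

Run:
```python
from h import *
import cv2
s=ctrl.get_state(); print(s["time"],s["tcp_pos"],s["wrist_force"])
c=ctrl.get_calibration("wrist"); np.save("c3.npy",c,allow_pickle=True)
im=ctrl.capture("wrist")
cv2.imwrite("pics/w3.png",cv2.resize(im[:,:,::-1],None,fx=1.5,fy=1.5,interpolation=cv2.INTER_CUBIC))
a=ctrl.capture("top")[130:220,220:320,::-1]
cv2.imwrite("pics/t3.png",cv2.resize(a,None,fx=6,fy=6,interpolation=cv2.INTER_CUBIC))
```

```text
4.5 [ 0.59804089 -0.04793052  0.07348653] [ 1.9941841  -3.26965617  1.21266987]
```

View pics/w3.png

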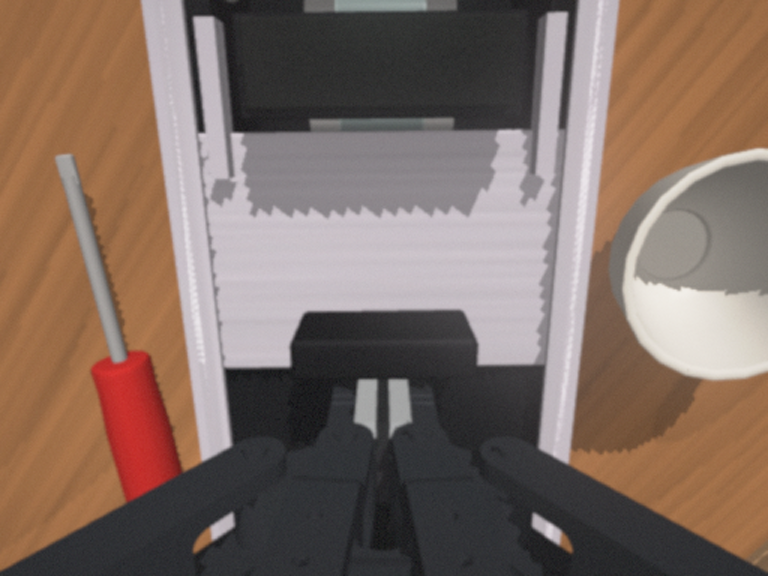

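View pics/t3.png

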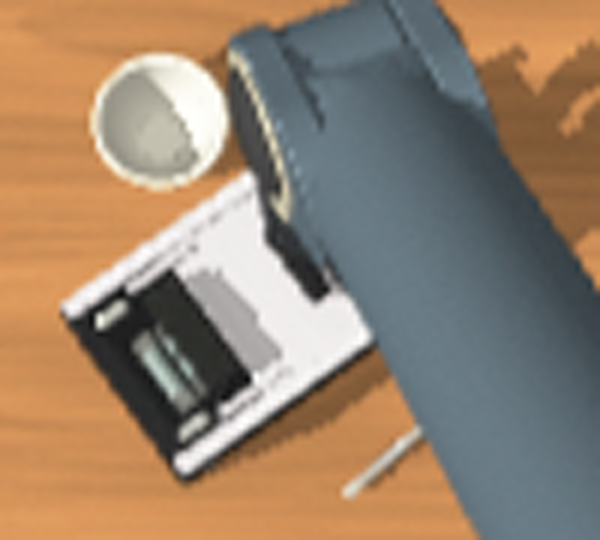

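The cover moves with about 3.8 N, and the wrist and top views show roughly 30–40 mm still to go. I continue.

>>> {"name": "move_arm", "arguments": {
  "travel": [
    [-0.0024,0.0032,0],
    [-0.0024,0.0032,0],
    [-0.0024,0.0032,0],
    [-0.0024,0.0032,0],
    [-0.0024,0.0032,0],
    [-0.0018,0.0024,0],
    [-0.0018,0.0024,0],
    [0,0,0]
  ],
  "roll": [0,0,0,0,0,0,0,0]
}}

```text
time: 5.4
tcp_pos: [0.582, -0.0265, 0.0733]
orientation: [0.453, 0.892, 0.0, -0.0]
wrist_force: [1.7, -0.5, 1.0]
opening: 0.0001
```

Run:
```python
from h import *
import cv2
s=ctrl.get_state(); print(s["time"],s["tcp_pos"],s["wrist_force"])
im=ctrl.capture("wrist")
cv2.imwrite("pics/w4.png",cv2.resize(im[:,:,::-1],None,fx=1.5,fy=1.5,interpolation=cv2.INTER_CUBIC))
a=ctrl.capture("top")[130:220,220:320,::-1]
cv2.imwrite("pics/t4.png",cv2.resize(a,None,fx=6,fy=6,interpolation=cv2.INTER_CUBIC))
```

```text
5.4 [ 0.58203744 -0.02654858  0.07332412] [ 1.72913604 -0.54042024  0.9611843 ]
```

View pics/t4.png

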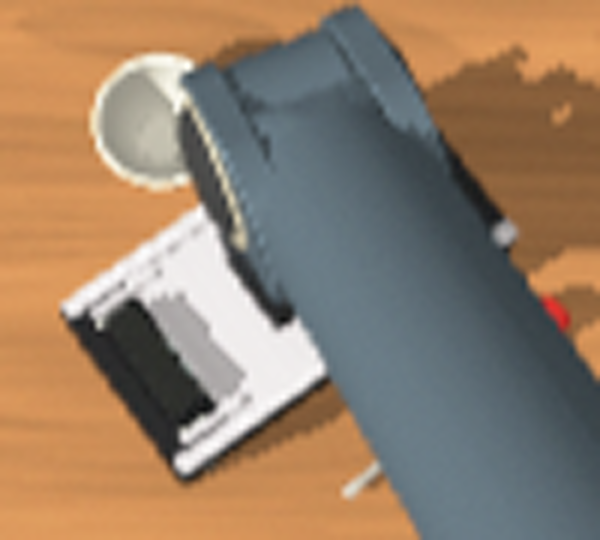

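Clip bar is nearly at the end catches. Creeping now, watching for force at the stop.

>>> {"name": "move_arm", "arguments": {
  "travel": [
    [-0.0012,0.0016,0],
    [-0.0012,0.0016,0],
    [-0.0012,0.0016,0],
    [0,0,0]
  ],
  "roll": [0,0,0,0]
}}

```text
time: 5.9
tcp_pos: [0.5802, -0.0244, 0.0733]
orientation: [0.453, 0.891, -0.0, 0.002]
wrist_force: [4.4, -4.1, -3.0]
opening: -0.0001
```

>>> {"name": "move_arm", "arguments": {
  "travel": [
    [-0.0012,0.0016,0],
    [-0.0006,0.0008,0],
    [0,0,0]
  ],
  "roll": [0,0,0]
}}

```text
time: 6.2
tcp_pos: [0.5802, -0.0244, 0.0734]
orientation: [0.454, 0.891, -0.0, 0.004]
wrist_force: [9.0, -6.8, -5.3]
opening: 0.0001
```

>>> {"name": "move_arm", "arguments": {
  "travel": [
    [-0.0012,0.0016,0],
    [-0.0012,0.0016,0],
    [0,0,0],
    [0,0,0]
  ],
  "roll": [0,0,0,0]
}}

```text
time: 6.6
tcp_pos: [0.5801, -0.0244, 0.0735]
orientation: [0.455, 0.89, -0.001, 0.006]
wrist_force: [15.1, -13.8, -9.7]
opening: 0.0001
```

Run:
```python
from h import *
import cv2
s=ctrl.get_state(); print(s["time"],s["tcp_pos"],s["wrist_force"])
c=ctrl.get_calibration("wrist"); np.save("c5.npy",c,allow_pickle=True)
im=ctrl.capture("wrist")
cv2.imwrite("pics/w5.png",cv2.resize(im[:,:,::-1],None,fx=1.5,fy=1.5,interpolation=cv2.INTER_CUBIC))
a=ctrl.capture("top")[130:220,220:320,::-1]
cv2.imwrite("pics/t5.png",cv2.resize(a,None,fx=6,fy=6,interpolation=cv2.INTER_CUBIC))
```

```text
6.6 [ 0.58014477 -0.02436764  0.07354411] [ 15.07272829 -13.8023878   -9.69812338]
```

View pics/w5.png

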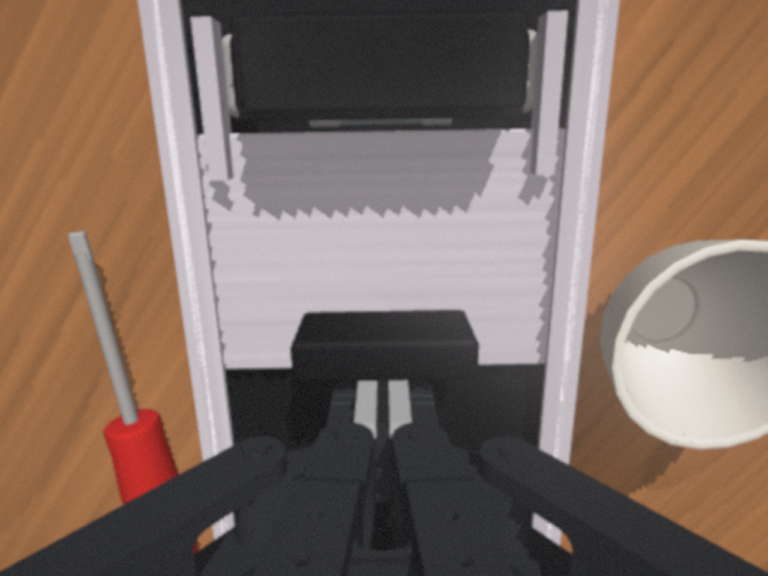

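View pics/t5.png

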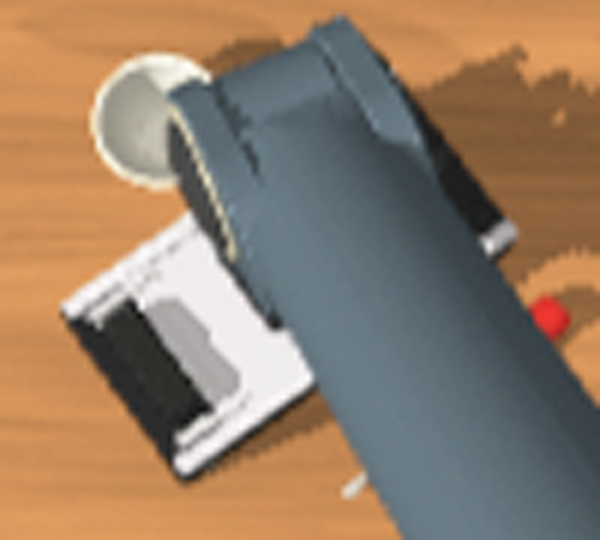

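The cover holds at 20 N with no motion, and the clip bar lies between its end catches, so it is home. Next I compute the clip position.

Run:
```python
from h import *
np.set_printoptions(precision=4,suppress=True)
c=np.load("c5.npy",allow_pickle=True).item()
f=lambda u,v,z:px2w(0,u/1.5,v/1.5,z,c)
y=np.array([-.599,.801,0]); x=np.array([.801,.599,0]); o=np.array([.5845,-.0283,0])
def show(n,p): print(n,p[:2],"box",(p-o)@x,(p-o)@y)
r=f(385,311,.091)-.006*y; show("ridge",r); show("clip via ridge",r+.073*y)
show("clip near",f(383,108,.087)); show("clip far",f(383,14,.087)); 
show("tcp",np.array([.5801,-.0244,0]))
show("clip via tcp",np.array([.5801,-.0244,0])+.09*y)
print(w2px(0,[*(np.array([.5801,-.0244])+.09*y[:2]),.087],c))
```

```text
ridge [ 0.5659 -0.0038] box -0.00020992845459344463 0.03071043588529754
clip via ridge [0.5222 0.0546] box -0.0002099284545934222 0.1037397818852975
clip near [0.5334 0.0401] box 3.202894099217182e-05 0.08537968931439031
clip far [0.5219 0.0559] box 0.00032485955468640644 0.10495925344579009
tcp [ 0.5801 -0.0244] box -0.0011883000000000585 0.00575950000000004
clip via tcp [0.5262 0.0477] box -0.001188300000000071 0.09579568000000005
(np.float64(251.27659969548222), np.float64(39.52102799995265))
```

>>> {"name": "move_arm", "arguments": {
  "travel": [
    [0.006,-0.008,0],
    [0.0048,-0.0064,0],
    [0,0,0],
    [0,0,0.02],
    [0,0,0.03],
    [0,0,0.03],
    [0,0,0]
  ],
  "roll": [0,0,0,0,0,0,0]
}}

```text
time: 7.4
tcp_pos: [0.5875, -0.0293, 0.1573]
orientation: [0.452, 0.892, 0.002, 0.003]
wrist_force: [1.0, 0.0, 0.2]
opening: 0.0001
```

Run:
```python
from h import *
import cv2
s=ctrl.get_state(); print(s["time"],s["tcp_pos"],s["orientation"],s["wrist_force"])
c=ctrl.get_calibration("wrist"); np.save("c6.npy",c,allow_pickle=True)
im=ctrl.capture("wrist")
cv2.imwrite("pics/w6.png",cv2.resize(im[:,:,::-1],None,fx=1.5,fy=1.5,interpolation=cv2.INTER_CUBIC))
```

```text
7.4 [ 0.58746629 -0.02928359  0.1573488 ] [0.45210356 0.89195892 0.00189801 0.00283718] [0.97833368 0.01451914 0.18889245]
```

View pics/w6.png

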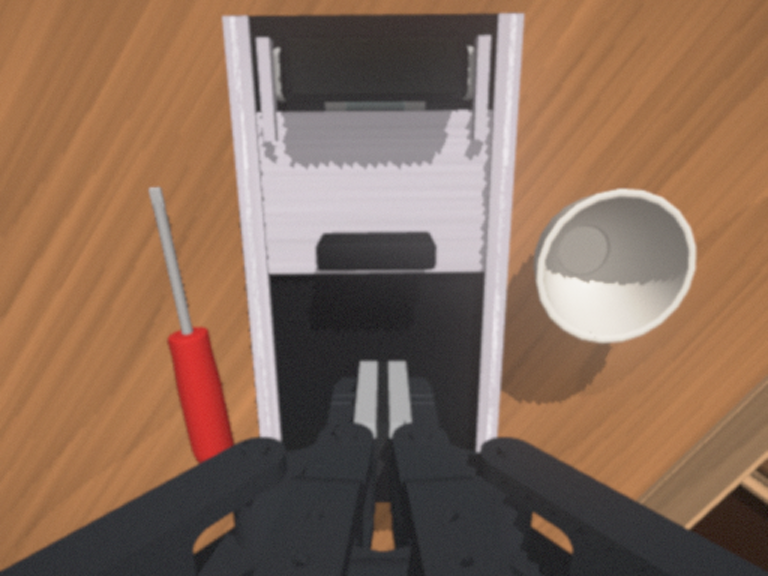

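Run:
```python
import cv2,numpy as np
a=cv2.imread("pics/w6.png")[0:300,210:540].astype(float)
a=255*(np.clip(a/110,0,1)**.5)
cv2.imwrite("pics/w6z.png",cv2.resize(a.astype(np.uint8),None,fx=2,fy=2))
```

```text
(no output)
```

View pics/w6z.png

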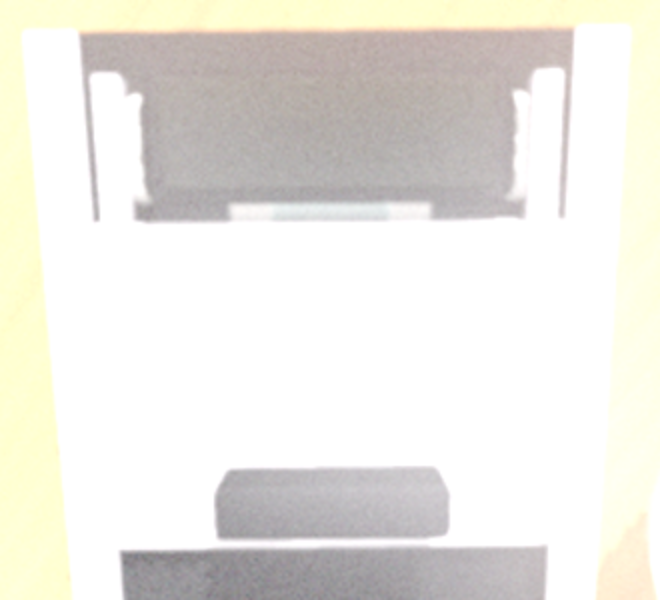

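Run:
```python
from h import *
np.set_printoptions(precision=4,suppress=True)
c=np.load("c6.npy",allow_pickle=True).item()
f=lambda u,v,z:px2w(0,u/1.5,v/1.5,z,c)
y=np.array([-.599,.801,0]); x=np.array([.801,.599,0]); o=np.array([.5845,-.0283,0])
def show(n,p): print(n,p[:2],"box",(p-o)@x,(p-o)@y)
for n,p in dict(padfar=f(374,37.5,.087),padnear=f(374,91.5,.087),padL=f(282,65,.087),padR=f(467,65,.087),ridgefar=f(376,233.5,.091),ridgenear=f(376,243.5,.091),end=f(374,15,.07)).items(): show(n,p)
```

```text
padfar [0.5216 0.0556] box -0.00013830154196078378 0.10483647772264323
padnear [0.5327 0.0404] box -0.00039207855017974326 0.08605905048257757
padL [0.4992 0.0274] box -0.03492128609844493 0.09569354971400588
padR [0.5554 0.0687] box 0.03482817911024155 0.09511766179128599
ridgefar [ 0.5652 -0.003 ] box -0.00027386440384725855 0.03185218627644982
ridgenear [ 0.5676 -0.0063] box -0.00032501694013500226 0.027717883137567508
end [0.5152 0.0641] box -0.000158143778651679 0.11557228488248227
```

>>> {"name": "move_arm", "arguments": {
  "travel": [
    [-0.01,0.013,0],
    [-0.01,0.013,0],
    [-0.01,0.013,0],
    [-0.01,0.013,0],
    [-0.01,0.013,0],
    [-0.0105,0.0123,0],
    [0,0,0],
    [0,0,-0.02],
    [0,0,-0.02],
    [0,0,-0.015],
    [0,0,0],
    [0,0,0]
  ],
  "roll": [0,0,0,0,0,0,0,0,0,0,0,0]
}}

```text
time: 8.65
tcp_pos: [0.5254, 0.0459, 0.0984]
orientation: [0.453, 0.892, 0.0, -0.0]
wrist_force: [0.5, -0.7, -0.6]
opening: -0.0001
```

Run:
```python
from h import *
import cv2
s=ctrl.get_state(); print(s["time"],s["tcp_pos"],s["wrist_force"])
im=ctrl.capture("wrist")
cv2.imwrite("pics/w7.png",cv2.resize(im[:,:,::-1],None,fx=1.5,fy=1.5,interpolation=cv2.INTER_CUBIC))
```

```text
8.65 [0.52536791 0.04591651 0.09840695] [ 0.51853678 -0.67545547 -0.55657253]
```

View pics/w7.png

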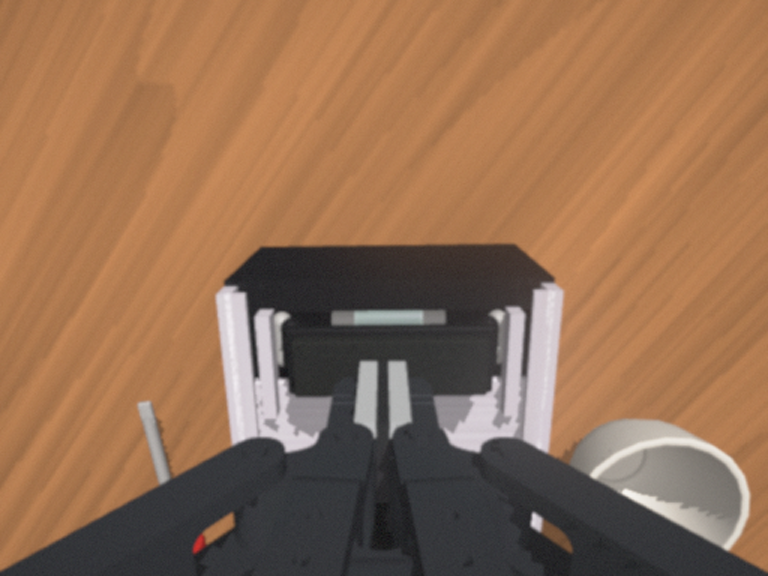

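The fingertips sit over the pad's middle, about 3 mm off along the bar. I nudge them and start pressing down.

>>> {"name": "move_arm", "arguments": {
  "travel": [
    [0.002,0.0015,0],
    [0,0,-0.004],
    [0,0,-0.004],
    [0,0,-0.003],
    [0,0,-0.002],
    [0,0,-0.002],
    [0,0,0]
  ],
  "roll": [0,0,0,0,0,0,0]
}}

```text
time: 9.4
tcp_pos: [0.527, 0.0474, 0.0841]
orientation: [0.453, 0.892, -0.0, 0.0]
wrist_force: [-2.9, -0.3, 9.5]
opening: -0.0001
```

>>> {"name": "move_arm", "arguments": {
  "travel": [
    [0,0,-0.001],
    [0,0,-0.001],
    [0,0,0]
  ],
  "roll": [0,0,0]
}}

```text
time: 9.7
tcp_pos: [0.527, 0.0474, 0.0823]
orientation: [0.453, 0.892, -0.0, 0.0]
wrist_force: [-3.6, -1.9, 10.6]
opening: 0.0003
```

>>> {"name": "move_arm", "arguments": {
  "travel": [
    [0,0,-0.001],
    [0,0,-0.001],
    [0,0,-0.001],
    [0,0,0]
  ],
  "roll": [0,0,0,0]
}}

```text
time: 10.1
tcp_pos: [0.5269, 0.0474, 0.078]
orientation: [0.453, 0.892, -0.0, -0.0]
wrist_force: [-0.6, 0.2, -0.4]
opening: -0.0003
```

>>> {"name": "move_arm", "arguments": {
  "travel": [
    [0,0,-0.001],
    [0,0,-0.001],
    [0,0,-0.001],
    [0,0,0]
  ],
  "roll": [0,0,0,0]
}}

```text
time: 10.5
tcp_pos: [0.5271, 0.0475, 0.0757]
orientation: [0.453, 0.892, -0.0, 0.0]
wrist_force: [-1.9, -0.0, 4.7]
opening: -0.0003
```

It snapped: the force fell to 0 at z=0.078, and the bar now pushes back at its bottom stop. Adding a steady push.

>>> {"name": "move_arm", "arguments": {
  "travel": [
    [0,0,-0.001],
    [0,0,-0.001],
    [0,0,0],
    [0,0,0],
    [0,0,0]
  ],
  "roll": [0,0,0,0,0]
}}

```text
time: 11.0
tcp_pos: [0.5271, 0.0475, 0.0746]
orientation: [0.453, 0.892, -0.0, 0.0]
wrist_force: [-3.4, -0.7, 12.3]
opening: 0.0001
```

Run:
```python
from h import *
import cv2
s=ctrl.get_state(); print(s["time"],s["tcp_pos"],s["wrist_force"])
im=ctrl.capture("wrist")
cv2.imwrite("pics/w8.png",cv2.resize(im[:,:,::-1],None,fx=1.5,fy=1.5,interpolation=cv2.INTER_CUBIC))
cv2.imwrite("pics/s8.png",cv2.resize(ctrl.capture("scene")[140:290,60:440,::-1],None,fx=2,fy=2))
```

```text
11.0 [0.52713643 0.04749574 0.07462576] [-3.42235954 -0.71942008 12.29299079]
```

View pics/w8.png

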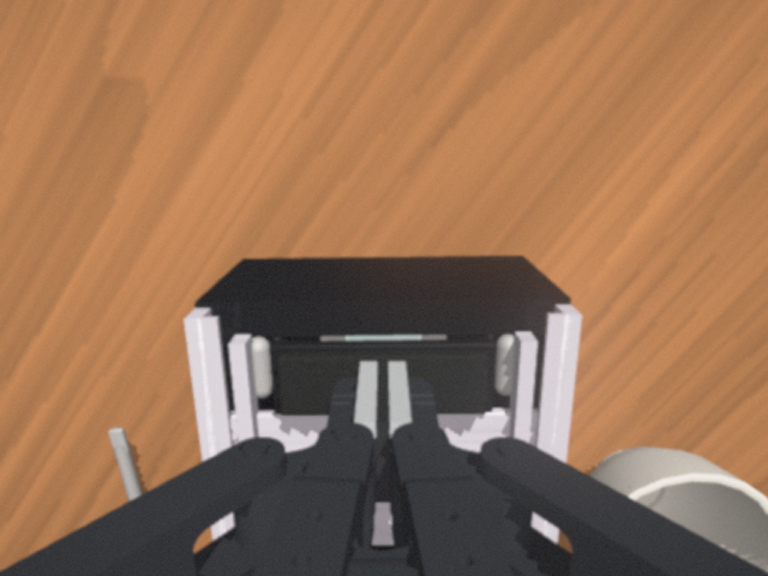

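View pics/s8.png

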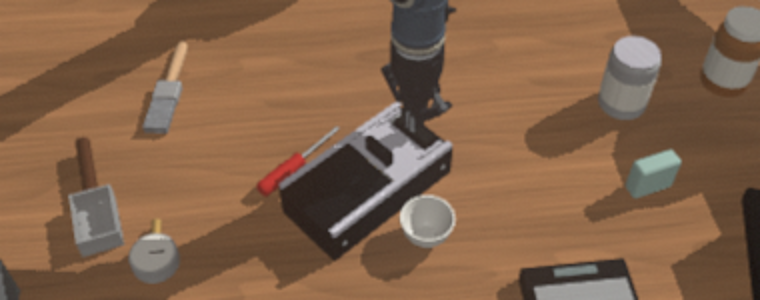

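The bar is down, flush between the catches, and the neighbouring objects are where they were. I add a touch more push and check that it stays steady.

>>> {"name": "move_arm", "arguments": {
  "travel": [
    [0,0,-0.0005],
    [0,0,0],
    [0,0,0],
    [0,0,0],
    [0,0,0],
    [0,0,0],
    [0,0,0],
    [0,0,0],
    [0,0,0],
    [0,0,0]
  ],
  "roll": [0,0,0,0,0,0,0,0,0,0]
}}

```text
time: 12.1
tcp_pos: [0.5272, 0.0475, 0.0744]
orientation: [0.453, 0.892, -0.0, 0.0]
wrist_force: [-4.8, -0.2, 14.7]
opening: 0.0001
```

Run:
```python
from h import *
s=ctrl.get_state(); print(s["time"],s["tcp_pos"],s["wrist_force"])
if 8<s["wrist_force"][2]<22: print(ctrl.hand_in())
s=ctrl.get_state(); print(s["time"],s["tcp_pos"],s["wrist_force"])
```

```text
12.1 [0.52715395 0.04752518 0.07437934] [-4.84126111 -0.18697085 14.67041922]
the job is handed in; nothing more can be done
None
the job is handed in; nothing more can be done
```

The control box is closed: the cover is fully home and the clip is snapped in. I handed the job in at 12.1 s with the fingertips still pressing the clip.

- **Cover:** I slid it home by pushing the ridge with shut fingers. At the end it did not move while the push rose to about 20 N. The camera showed the clip bar lined up between its end catches.
- **Clip:** I then pressed it straight down. The force rose to about 11 N, dropped to about 0 as the bar snapped, and then built up again at the bottom stop.
- **Final push:** The last reading was 14.7 N downward with the fingertips at z = 0.0744 m. There was also a sideways force of about 5 N. I took no reading after hand-in.
- **Surroundings:** In the last pictures the neighbouring objects looked undisturbed. I judged that by eye and did not measure it.

No check failed. The one disagreement was between my estimates of the clip's centre along the slide. The position inferred from the ridge's edge in one picture differed by about 8 mm from the other two estimates, which agreed with each other, and I used those.

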